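Move the sliding lid from the empty shipping tray onto the loaded feed magazine

ROBOT

A 7-joint arm with a two-finger parallel gripper is mounted at the origin on the work surface. World frame = base frame: x ahead of the robot, y to its left, z up, the work surface at z = 0. Lengths are in mm, angles in rad, forces in N, time in s.
With the tool pointing down it reaches from about 400 to 925 mm from the base axis. Payload 5.6 kg.
Tool frame: the origin (TCP) lies on the centre line of the jaws, within the pads' length; the fingertips stand 11 mm ahead of it and the grasp point (between the pads) lies 8 mm behind it (manip.nose_length is the distance from the TCP to the fingertips, in mm); z points along the fingers, y is the direction in which the jaws open and shut (so a half turn about z gives the same grasp; the last joint's range is limited). The gripper opens to 85 mm and grips with 20 to 120 N. Pads are 22 mm wide; open, the fingers measure 114 mm over their backs; the gripper's body (76 mm by 85 mm) begins 54 mm behind the grasp point. The pads swing forward as they close: fully open they stand 13 mm farther back than shut.
Start: joints at [-1.181, 0.468, -0.012, 1.603, 0.006, 1.071, -0.056], TCP at [272.658, 590.055, 242.29] pointing down, gripper open.
Joint ranges: [-2.53, 2.53], [-0.31, 2.02], [-1.57, 1.55], [0.28, 2.44], [-1.29, 4.43], [0.15, 1.84], [-2.92, 2.92]. Speed limits (rad/s): [2.57, 2.57, 3.14, 3.14, 3.14, 3.14, 3.14].

INTERFACE

Orientations are given as a 3x3 rotation matrix whose columns are the frame's x, y, z axes.
In Python, from rig import manip gives the robot as it stands. The module is installed in compiled form; this text tells all that it offers.
- The arm moves only by the tool apply_moves, never from a script. Its argument "steps" is a list of rows, each a list of 6 numbers: the shift along the world's x, y, z in mm, then the turn, a rotation vector about the world's x, y, z in rad. A call has 1 to 5 rows; each row shifts and turns the pose as measured when the row begins; what a row does not reach is not made up. A row lasts 1/10 s, in which the tool goes at most 50 mm and 8.59 degrees, less where a joint would pass 70% of its speed; a pose out of reach is approached as far as the arm can. A call is refused whole if a number of a shift passes 50 or a number of a turn 0.15, either way. A call with a gripper value outside its range is refused whole. "jaw" is the closure, from -1 (fully open) to 1 (shut), set as the call begins (left out, the last holds). The fingers move at their own pace and stop on an object; "grip_force" is the grip in N (left out, the last holds). Time passes only in rows, so rows that do not move let the fingers close. It gives the time, the measured TCP pose, the force and the opening at its end, in the units of the state.
- manip.get_state(): the state, without advancing time (a new reading comes with each control period).
- manip.grab_frame(name): name is "scene" or "top"; returns the picture (480x640x3 uint8, red, green, blue); there is no depth.
- manip.calibration(name): a dict with "fx", "fy", "cx", "cy" (pixels), "k1" (the pictures are not rectified: a ray, as slopes to the right and down, at radius r is drawn at 1 + k1 r^2 times it, then the intrinsics apply), "rvec" (rotation vector, rad) and "tvec" (3), from world to camera coordinates, as OpenCV has them. Camera axes: x right, y down, z forward; pixel columns grow to the right and rows downward; lengths in mm; the calibration is good to about 2 mm. A picture is of the moment at which its call begins. calibration takes no time and is no camera call.
- manip.job_done(): hands the job in, once; it reports no verdict.
The state is a dict: "clock": time; "joint_pos": joint angles; "joint_vel": joint speeds; "joint_efforts": joint torques, N m; "tcp_pos": TCP position; "eef_rot": TCP orientation; "wrist_force": force on the tool from outside, world axes, zero at the start; "torque": the same for the moment, N m; "gripper_width": finger opening in mm.
Only numpy, scipy, OpenCV 4.12 (cv2) and the standard library are available. Lean on these libraries where they do the work, as an engineer would, in place of code of your own. Each camera call takes 0.05 s, during which the arm holds its last target. There are 200 camera calls.

TASK

The empty black plastic shipping tray still wears its aluminium lid, and the steel feed magazine full of brass bushings stands open: lift the lid over the low lip at the tray's open end, slide it out of its grooves, and fit it on the magazine. On the magazine, tilt the lid and tuck its plain rear edge (the end far from the handle) under the overhanging lip, then level it down flush into the recess behind the low front lip and let go. Leave the other things on the machine bed standing and lying where they are.

Things in the scene. Friction and masses are not known exactly. Their poses are not given: they have to be found in the camera images.
- lid: Loose aluminium lid: plate 100 long (x) x 70 wide (y) x 4 mm thick, 0.1-0.2 kg, with an upright handle blade on top, 12 thick (x) x 40 wide (y) x 34 mm tall above the plate, centred at x = -22 mm. Origin: centre of the underside; +x to the plain rear end, z up. Starts closed in the tray, axes parallel to the tray's (play 1.5 mm fore and aft, 2 mm each side).
- lid_handle (a point): Point inside the handle blade of the lid, at x = -22, y = 0, z = 30 mm in the lid's frame: 26 mm above the plate's top, 8 mm below the blade's top; a place to pinch, closing along the lid's x.
- lid_rear (a point): Middle of the lower rear edge of the lid, at x = 50, y = 0, z = 0 mm in the lid's frame.
- tray: Black plastic shipping tray, fixed, 119 (x) x 90 (y) x 61 mm tall. Origin: centre of its underside; open end with the low lip at -x, closed rear wall (inner face x = 51.5 mm) at +x. The lid rests on side ledges 42 mm above the bed, between side walls whose inner faces are at y = +-37 mm and tops 56 mm above the bed.
- magazine: Steel feed magazine with 15 brass bushings in it, fixed, 122 (x) x 96 (y) x 65 mm tall. Origin: centre of its underside; low front lip at -x, overhanging lip at +x. The lid's recess spans x = -52.5 to 52.5 and y = -38 to 38 mm, with a supporting ledge 50 mm above the bed. Seated, the lid's origin is at z = 50 mm, x = 0 +- 2.5, y = 0 +- 3 mm, its x axis along the magazine's.
- tray_lip (a point): Middle of the top of the tray's low lip: 47 mm above the bed, 5 mm above the closed lid's underside; the lip is 8 mm thick, from x = -51.5 to -59.5 mm in the tray's frame. The lid cannot slide out until it is raised above it.
- tray_rails (a point): Point midway between the front ends of the two rails that make the tray's grooves (x = -31.5 mm in the tray's frame). The rails run from here to the rear wall, undersides 56 and tops 61 mm above the bed, and reach inward to y = +-28 mm, so the lid, held level, can rise 10 mm at most. The lid is free of them after moving 82 mm towards the tray's -x.
- mag_overhang (a point): Middle of the lower edge of the magazine's overhanging rear lip: x = 40.5 mm in its frame, 60 mm above the bed (10 mm above the ledge). The lip is 5 mm thick and runs from here back to the end, over the whole width; the recess goes on 12 mm beneath it.
- mag_front_lip (a point): Middle of the inner top edge of the magazine's front lip: x = -52.5 mm in its frame, 57 mm above the bed (7 mm above the ledge). The side walls are as high.
- oiler: White oil bottle with black cap, 52 mm across, 150 mm tall, standing between tray and magazine; origin at the centre of its underside. Leave alone.
- air_cylinder: Lying pneumatic cylinder, body 90 x 32 x 32 mm with a rod 40 mm beyond its +x end; origin under the body's centre. Leave alone.
- wrench: Steel wrench lying flat, 140 mm long along its x; origin near its middle on the bed. It lies across the bed just in front of the tray's open end, below the lid's way out. Leave alone.
- screwdriver: Screwdriver lying, 160 mm long along its x, handle to -x; origin near its middle on the bed. It lies in front of the magazine. Leave alone.
- jar: Glass jar standing behind the tray, 60 mm across, 70 mm tall; origin at the centre of its underside. Leave alone.
- bracket: Steel angle bracket behind the magazine, 60 x 50 mm foot 6 mm thick with an upright leg to 56 mm; origin under the foot's centre. Leave alone.
- collar: Steel shaft collar lying flat, 50 mm across, 16 mm tall; origin at the centre of its underside. Leave alone.
There are look-alikes about, which are no part of the job. Leave any orange look-alike of the tray alone.

How it is judged (in metres and radians):
On the way, in this order (a step that is already met when the one before it is completed fails the run):
1. the lid has been lifted over the tray's lip and slid clear of its grooves (horizontal distance between lid and tray above 0.088 m).
2. the tilted lid's rear edge is tucked under the magazine's overhanging lip (x of lid_rear in the frame of magazine above 0.0425 m and z of lid_rear in the frame of magazine between 0.045 and 0.057 m and angle between lid's own z axis and vertical above 0.05 rad).
At the end, for the whole second after the job is handed in: The lid lies at rest and level (within 0.035 rad) in the magazine's recess: underside on the ledge (-3 to +2.5 mm), its lower rear edge under the overhang (at least 46 mm behind the magazine's centre), centred within 5 mm sideways, its length within 0.1 rad of the magazine's (z of lid in the frame of magazine between 0.047 and 0.0525 m and y of lid in the frame of magazine between -0.005 and 0.005 m and x of lid_rear in the frame of magazine above 0.046 m and x of lid in the frame of magazine below 0.005 m and angle between lid's own z axis and vertical below 0.035 rad and angle between the x axis of lid and the x axis of magazine, either way round below 0.1 rad and linear speed of lid below 0.01 m/s and angular speed of lid below 0.1 rad/s); the robot touches nothing.
It fails at once if another thing on the bed is shoved by more than 30 mm (distance of any of oiler, air_cylinder, wrench, screwdriver, jar, bracket, collar from where it was at the start of the episode above 0.03 m).
It fails at once if the oiler, jar or bracket is tipped over (angle between any of oiler, jar, bracket's own z axis and vertical above 0.5 rad).
It also fails if it takes over 51 s, if anything falls off the work surface, if the arm or the gripper's body presses on something with over 40 N, if the wrist force passes 120 N, or if a joint passes its speed limit or range.

## Working session

There is one attempt and no reset: what is moved stays moved. The work goes in short steps, Python scripts to look and compute and a tool call to move; the robot and the scene stay as the last step left them, time stands still between calls to the robot, and variables do not carry over. Pictures are saved under pics/ and viewed, about 8 in all and at most 12, crops included, and the job is handed in when it is done.

Besides the shell and the picture viewer there is one more tool, called after "Emit:" as a command line: name --pt "numbers of a row" for each row, then --argument value for the rest. apply_moves: Moves the arm, as the interface text tells. Its arguments: {"type":"object","properties":{"steps":{"type":"array"},"jaw":{"type":"number"},"grip_force":{"type":"number"}},"required":["steps"]}

```bash
mkdir -p pics && cat > h.py <<'E'
import numpy as np, cv2
from rig import manip
def cal(n):
    c=manip.calibration(n); R=cv2.Rodrigues(np.array(c["rvec"],float))[0]
    K=np.array([[c["fx"],0,c["cx"]],[0,c["fy"],c["cy"]],[0,0,1.]])
    return K,np.array([c["k1"],0,0,0,0.]),R,np.array(c["tvec"],float).ravel()
def ray(n,uv):
    K,D,R,t=cal(n)
    # radial model: x_d = x(1+k1 r^2)
    p=cv2.undistortPoints(np.array(uv,float).reshape(-1,1,2),K,D).reshape(-1,2)
    d=np.c_[p,np.ones(len(p))]@R
    return -R.T@t,d
def plane(n,uv,z):
    o,d=ray(n,uv); return o+d*((z-o[2])/d[:,2])[:,None]
def proj(n,P):
    K,D,R,t=cal(n)
    return cv2.projectPoints(np.array(P,float).reshape(-1,1,3),cv2.Rodrigues(R)[0],t,K,D)[0].reshape(-1,2)
def save(n,name,crop=None,s=1):
    im=manip.grab_frame(n)[:,:,::-1]
    cv2.imwrite(f"pics/raw_{name}.png",im)
    if crop: x0,y0,x1,y1=crop; im=im[y0:y1,x0:x1]
    cv2.imwrite(f"pics/{name}.png",cv2.resize(im,None,fx=s,fy=s,interpolation=cv2.INTER_CUBIC))
E
python3 - <<'E'
from h import *
save("scene","s0");save("top","t0")
for n in("scene","top"):
    K,D,R,t=cal(n);print(n,-R.T@t,R[2],K[0,0],D[0])
s=manip.get_state();print(s["clock"],s["tcp_pos"],s["eef_rot"],s["wrist_force"],s["gripper_width"])
E
```

```text
scene [1332.47396289   61.38212456  878.88630932] [-0.73371098 -0.07025298 -0.67582003] 565.9496331907493 -0.10067872488062038
top [ 418.04362701  -41.94068244 1057.67491123] [ 0.06332873  0.00357801 -0.99798631] 463.3167160846219 -0.11312074956907735
0.1 [272.44502763 589.59587858 241.41788768] [[-9.07775109e-01  4.19456773e-01 -6.06226105e-04]
 [ 4.19457203e-01  9.07773848e-01 -1.51513926e-03]
 [-8.52192195e-05 -1.62969161e-03 -9.99998668e-01]] [-0.15353137  0.84856771 -0.35692064] 85.6801481735054
```

View pics/s0.png

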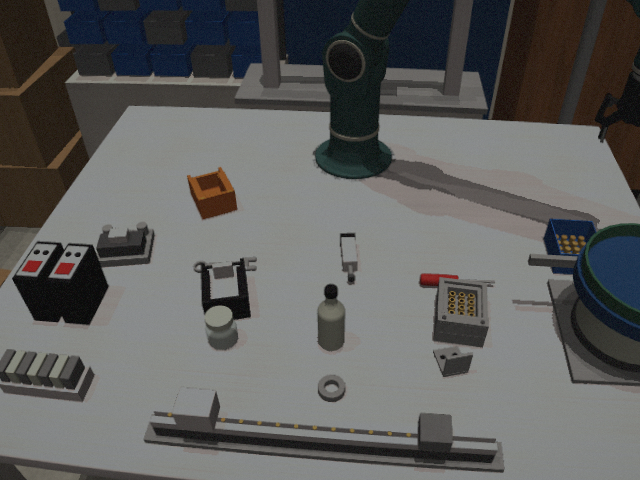

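View pics/t0.png

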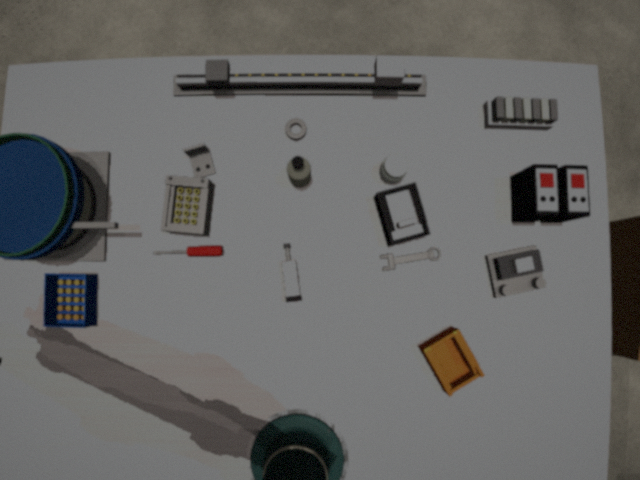

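Candidates for the lidded tray: the black tray (scene 225,290; top 402,214) and the orange tray (top 450,358). Candidates for the magazine: the grey one (top 187,205; scene 462,310) and the blue bin (top 70,300). By the description I choose the black tray with the handle and the grey steel magazine. I'll check both in one crop.

```bash
python3 - <<'E'
from h import *
t=cv2.imread("pics/raw_t0.png");s=cv2.imread("pics/raw_s0.png")
def c(im,x,y,w=80,h=66): return cv2.resize(im[y:y+h,x:x+w],(400,300) if 0 else (w*5,h*5)[:2],interpolation=cv2.INTER_CUBIC)
# crops w80 h60 x5 = 400x300
f=lambda im,x,y:cv2.convertScaleAbs(cv2.resize(im[y:y+60,x:x+80],(400,300),interpolation=cv2.INTER_CUBIC),alpha=1.3)
cv2.imwrite("pics/c1.png",np.vstack([np.hstack([f(t,150,175),f(t,362,180)]),np.hstack([f(s,425,275),f(s,187,255)])]))
# tray mask in top: dark
g=cv2.cvtColor(t,cv2.COLOR_BGR2GRAY)
m=np.zeros_like(g);m[178:250,368:436]=(g[178:250,368:436]<60)*255
cs=max(cv2.findContours(m,0,2)[0],key=cv2.contourArea);r=cv2.minAreaRect(cs);print(r);print(plane("top",cv2.boxPoints(r),58).round(1))
E
```

```text
((401.0335998535156, 214.11517333984375), (54.23999786376953, 43.839996337890625), 73.73979187011719)
[[ 596.7 -163.7   58. ]
 [ 624.8 -256.7   58. ]
 [ 510.1 -288.7   58. ]
 [ 482.9 -196.1   58. ]]
```

View pics/c1.png

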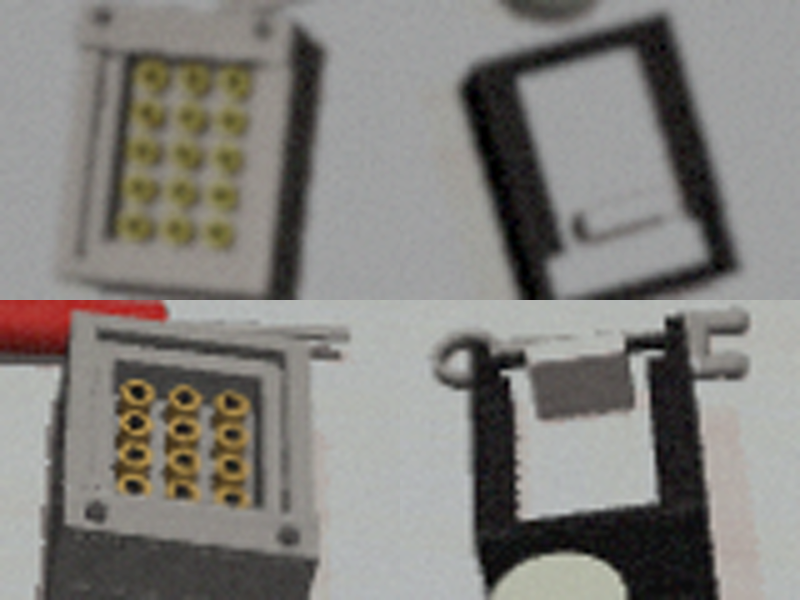

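The crop confirms it: black tray with bright lid and handle blade (handle near scene 223,266), and the grey magazine with its lip and two screws at the far (+x) end. I'll measure corners from both views.

```bash
cat >> h.py <<'E'
def fit(model,world):
    m=np.array(model,float)[:,:2];w=np.array(world)[:,:2];mc,wc=m.mean(0),w.mean(0)
    a=m-mc;b=w-wc;th=np.arctan2((a[:,0]*b[:,1]-a[:,1]*b[:,0]).sum(),(a*b).sum())
    R=np.array([[np.cos(th),-np.sin(th)],[np.sin(th),np.cos(th)]]);t=wc-R@mc
    return t,th,(w-(m@R.T+t))
E
python3 - <<'E'
from h import *
def go(name,L):
    W=[plane(n,[(u,v)],M[2])[0] for n,u,v,M in L]
    t,th,r=fit([l[3] for l in L],W);print(name,t.round(1),th.round(3));print(r.round(1).tolist())
T=lambda u,v:("top",150+u/5,175+v/5); T2=lambda u,v:("top",362+(u-400)/5,180+v/5)
S=lambda u,v:("scene",425+u/5,275+(v-300)/5); S2=lambda u,v:("scene",187+(u-400)/5,255+(v-300)/5)
mt=[(*T(58,280),(-61,48,57)),(*T(273,296),(-61,-48,57)),(*T(293,25),(61,-48,65)),(*T(80,48),(40.5,48,65)),(*T(290,65),(40.5,-48,65))]
ms=[(*S(66,526),(61,-48,65)),(*S(317,558),(61,48,65)),(*S(75,312),(-61,-48,57)),(*S(308,342),(-61,48,57))]
go("mag top",mt);go("mag scene",ms);go("mag both",mt+ms)
tt=[(*T2(668,12),(59.5,-45,61)),(*T2(517,73),(51.5,28,61)),(*T2(638,43),(51.5,-28,61)),(*T2(562,250),(-31.5,28,61))]
go("tray top",tt)
ts=[(*S2(530,364),(-16,-20,80)),(*S2(632,353),(-16,20,80)),(*S2(478,538),(59.5,-45,61)),(*S2(715,505),(59.5,45,61))]
go("tray scene",ts);go("both",tt+ts)
for nm,q in(("oiler cap",proj("top",[[0,0,0]])),):pass
print("oiler base/top", plane("top",[(299,163)],150).round(),plane("scene",[(330,290)],150).round(),"jar",plane("top",[(393,170)],70).round())
E
```

```text
mag top [571.4 245.9] -0.081
[[0.1, -0.0], [1.0, -0.7], [-2.2, 1.3], [0.7, -1.1], [0.5, 0.5]]
mag scene [577.4 248.6] -0.089
[[-0.2, 1.5], [-0.7, -1.2], [0.2, 0.8], [0.7, -1.1]]
mag both [574.1 247.1] -0.088
[[-3.0, -1.6], [-1.4, -2.3], [-4.6, 0.5], [-2.3, -2.0], [-1.9, -0.4], [3.0, 2.8], [2.7, 0.2], [3.4, 2.4], [4.1, 0.4]]
tray top [ 553.8 -230.5] 0.25
[[0.7, 0.9], [-1.2, -1.1], [-1.3, -0.2], [1.8, 0.4]]
tray scene [ 557.3 -227.5] 0.277
[[0.9, -0.4], [1.9, 1.1], [-0.8, -1.5], [-1.9, 0.9]]
both [ 555.5 -228.9] 0.259
[[-1.4, -1.3], [-2.6, -3.1], [-3.2, -2.3], [0.3, -0.8], [3.1, 0.9], [3.4, 2.2], [1.5, 1.2], [-1.2, 3.1]]
oiler base/top [[643.  -6. 150.]] [[653.  -4. 150.]] jar [[ 648. -208.   70.]]
```

Top and scene estimates differ by a constant of about (4,3) mm in both objects, so I use the mean. Moving towards above the handle, about (534,-235), with jaw axis at yaw 0.26.

Emit:
apply_moves --pt "14 -46 0 0 0 -0.05" --pt "14 -46 0 0 0 -0.05" --pt "14 -46 0 0 0 -0.05" --pt "14 -46 0 0 0 -0.05" --pt "14 -46 0 0 0 -0.05" --jaw -1 --grip_force 60

```text
clock: 0.6
tcp_pos: [338.1, 357.2, 237.5]
eef_rot: [[-0.778, 0.629, -0.005], [0.629, 0.778, -0.001], [0.003, -0.004, -1.0]]
wrist_force: [1.4, 0.7, 0.3]
gripper_width: 85.2
```

Emit:
apply_moves --pt "14 -46 0 0 0 -0.05" --pt "14 -46 0 0 0 -0.05" --pt "14 -46 0 0 0 -0.05" --pt "14 -46 0 0 0 -0.05" --pt "14 -46 0 0 0 -0.05"

```text
clock: 1.1
tcp_pos: [408.1, 117.4, 237.1]
eef_rot: [[-0.59, 0.807, -0.006], [0.807, 0.59, 0.001], [0.004, -0.004, -1.0]]
wrist_force: [2.1, 0.6, -0.1]
gripper_width: 85.6
```

Emit:
apply_moves --pt "14 -46 0 0 0 -0.05" --pt "14 -46 0 0 0 -0.05" --pt "14 -46 0 0 0 -0.05" --pt "14 -46 0 0 0 -0.05" --pt "14 -46 0 0 0 -0.05"

```text
clock: 1.6
tcp_pos: [478.1, -122.3, 237.6]
eef_rot: [[-0.363, 0.932, -0.003], [0.932, 0.363, 0.004], [0.005, -0.002, -1.0]]
wrist_force: [0.7, 1.1, -0.2]
gripper_width: 85.6
```

Emit:
apply_moves --pt "15 -30 0 0 0 -0.03" --pt "15 -30 -10 0 0 -0.03" --pt "15 -28 -25 0 0 -0.03" --pt "11 -24 -25 0 0 -0.02" --pt "0 0 -25 0 0 0"

```text
clock: 2.1
tcp_pos: [537.8, -248.3, 152.8]
eef_rot: [[-0.244, 0.97, 0.005], [0.97, 0.244, -0.002], [-0.003, 0.005, -1.0]]
wrist_force: [0.2, -0.1, -0.1]
gripper_width: 85.3
```

Emit:
apply_moves --pt "0 0 -20 0 0 0" --pt "0 0 0 0 0 0"

```text
clock: 2.3
tcp_pos: [535.0, -248.6, 127.6]
eef_rot: [[-0.242, 0.97, -0.003], [0.97, 0.242, -0.001], [0.0, -0.003, -1.0]]
wrist_force: [-0.6, 0.6, 0.1]
gripper_width: 85.1
```

```bash
python3 - <<'E'
from h import *
save("scene","s1",(160,180,320,340),5) if 0 else None
a=manip.grab_frame("scene")[:,:,::-1];b=manip.grab_frame("top")[:,:,::-1]
cv2.imwrite("pics/s1r.png",a);cv2.imwrite("pics/t1r.png",b)
f=lambda im,x,y:cv2.convertScaleAbs(cv2.resize(im[y:y+120,x:x+80],(400,600),interpolation=cv2.INTER_CUBIC),alpha=1.4)
cv2.imwrite("pics/c2.png",np.hstack([f(a,185,205),f(b,362,160)]))
s=manip.get_state();print(s["tcp_pos"],s["eef_rot"])
p=np.array(s["tcp_pos"])
for n in("scene","top"):print(n,proj(n,[p,p+[0,0,-11]]).round(1).tolist())
E
```

```text
[ 536.66556976 -248.87637241  130.35060685] [[-0.24290011  0.97004988  0.0016609 ]
 [ 0.97004917  0.24290282 -0.00168351]
 [-0.00203652  0.00120223 -0.9999972 ]]
scene [[212.0, 245.6], [212.8, 249.7]]
top [[418.8, 217.6], [417.6, 218.3]]
```

View pics/c2.png

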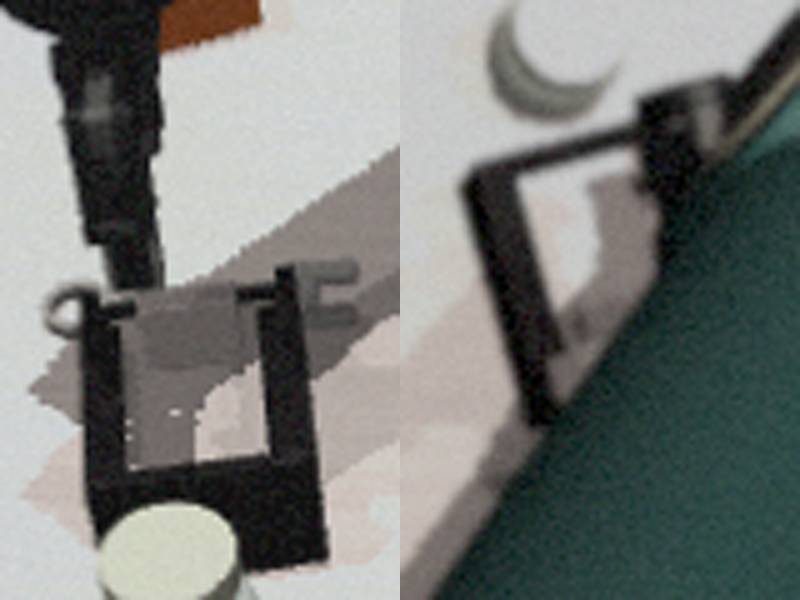

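View: gripper's near finger tip around scene (212,262); lid handle centre around scene (223,266). I overshot y by 14 mm; correcting and descending.

Emit:
apply_moves --pt "-3 14 0 0 0 0.015" --pt "0 0 -20 0 0 0" --pt "0 0 -20 0 0 0" --pt "0 0 -10 0 0 0" --pt "0 0 0 0 0 0"

```text
clock: 2.9
tcp_pos: [537.8, -229.6, 86.2]
eef_rot: [[-0.265, 0.964, 0.014], [0.964, 0.265, -0.001], [-0.005, 0.013, -1.0]]
wrist_force: [-0.9, 0.3, -0.2]
gripper_width: 85.4
```

Emit:
apply_moves --pt "-3 -4 -10 0 0 0" --pt "0 0 -8 0 0 0" --pt "0 0 0 0 0 0"

```text
clock: 3.2
tcp_pos: [536.1, -233.3, 69.4]
eef_rot: [[-0.267, 0.964, 0.018], [0.964, 0.267, -0.002], [-0.006, 0.016, -1.0]]
wrist_force: [1.1, -0.4, -0.5]
gripper_width: 85.4
```

Emit:
apply_moves --pt "-2 0 -4 0 0.017 0" --pt "0 0 0 0 0 0" --pt "0 0 0 0 0 0"

```text
clock: 3.5
tcp_pos: [534.2, -234.0, 65.6]
eef_rot: [[-0.266, 0.964, -0.0], [0.964, 0.266, -0.002], [-0.002, -0.001, -1.0]]
wrist_force: [0.1, 1.1, -0.6]
gripper_width: 85.4
```

Emit:
apply_moves --pt "0 0 0 0 0 0" --pt "0 0 0 0 0 0" --pt "0 0 0 0 0 0" --pt "0 0 0 0 0 0" --jaw 1 --grip_force 70

```text
clock: 3.9
tcp_pos: [534.5, -234.1, 66.0]
eef_rot: [[-0.266, 0.964, 0.0], [0.964, 0.266, -0.002], [-0.002, -0.0, -1.0]]
wrist_force: [-0.0, 0.3, -0.2]
gripper_width: 28.0
```

Emit:
apply_moves --pt "0 0 0 0 0 0" --pt "0 0 0 0 0 0" --pt "0 0 0 0 0 0" --pt "0 0 0 0 0 0"

```text
clock: 4.3
tcp_pos: [534.6, -234.2, 66.3]
eef_rot: [[-0.266, 0.964, 0.001], [0.964, 0.266, -0.003], [-0.003, 0.0, -1.0]]
wrist_force: [0.3, 0.5, 0.9]
gripper_width: 10.8
```

Emit:
apply_moves --pt "0 0 4 0 0 0" --pt "0 0 3 0 0 0" --pt "0 0 0 0 0 0" --pt "0 0 0 0 0 0"

```text
clock: 4.7
tcp_pos: [534.0, -233.9, 73.3]
eef_rot: [[-0.266, 0.964, -0.0], [0.964, 0.266, -0.002], [-0.002, -0.001, -1.0]]
wrist_force: [0.2, 0.5, -1.0]
gripper_width: 10.7
```

Emit:
apply_moves --pt "-5 -1.3 0 0 0 0" --pt "-10 -2.7 0 0 0 0" --pt "-8 -2.1 0 0 0 0" --pt "0 0 0 0 0 0"

```text
clock: 5.1
tcp_pos: [508.3, -240.7, 73.1]
eef_rot: [[-0.266, 0.964, -0.001], [0.964, 0.266, -0.002], [-0.002, -0.002, -1.0]]
wrist_force: [0.6, 0.1, -1.3]
gripper_width: 10.5
```

Emit:
apply_moves --pt "-10 -2.7 0 0 0 0" --pt "-12 -3.2 0 0 0 0" --pt "-12 -3.2 0 0 0 0" --pt "-12 -3.2 0 0 0 0" --pt "0 0 0 0 0 0"

```text
clock: 5.6
tcp_pos: [457.2, -254.7, 73.3]
eef_rot: [[-0.264, 0.965, -0.001], [0.965, 0.264, -0.003], [-0.002, -0.002, -1.0]]
wrist_force: [0.2, -0.7, -0.5]
gripper_width: 10.9
```

Emit:
apply_moves --pt "-12 -3.2 0 0 0 0" --pt "-10 -2.7 0 0 0 0" --pt "0 0 0 0 0 0"

```text
clock: 5.9
tcp_pos: [433.4, -261.1, 73.5]
eef_rot: [[-0.264, 0.965, -0.001], [0.965, 0.264, -0.002], [-0.002, -0.001, -1.0]]
wrist_force: [-0.0, -0.2, -0.8]
gripper_width: 10.5
```

Lid is clear of the tray (slid about 104 mm, low forces). Raising and carrying to before the magazine, passing well short of the oiler.

Emit:
apply_moves --pt "0 5 20 0 0 0" --pt "0 20 30 0 0 -0.01" --pt "5 30 25 0 0 -0.03" --pt "10 40 0 0 0 -0.03" --pt "10 40 0 0 0 -0.03"

```text
clock: 6.4
tcp_pos: [457.0, -129.2, 151.5]
eef_rot: [[-0.148, 0.989, 0.0], [0.989, 0.148, -0.005], [-0.005, -0.0, -1.0]]
wrist_force: [0.6, 1.1, -0.4]
gripper_width: 11.1
```

Emit:
apply_moves --pt "8 40 0 0 0 -0.03" --pt "8 40 0 0 0 -0.03" --pt "8 40 0 0 0 -0.03" --pt "8 40 0 0 0 -0.03" --pt "8 40 0 0 0 -0.03"

```text
clock: 6.9
tcp_pos: [498.5, 80.5, 153.0]
eef_rot: [[0.006, 1.0, 0.003], [1.0, -0.006, -0.003], [-0.003, 0.003, -1.0]]
wrist_force: [1.5, -0.1, -2.1]
gripper_width: 10.8
```

Emit:
apply_moves --pt "8 40 0 0 0 -0.03" --pt "8 35 0 0 0 -0.03" --pt "8 25 0 0 0 -0.01" --pt "4 10 0 0 0 0" --pt "0 0 0 0 0 0"

```text
clock: 7.4
tcp_pos: [526.0, 204.1, 152.4]
eef_rot: [[0.065, 0.998, 0.003], [0.998, -0.065, -0.001], [-0.001, 0.003, -1.0]]
wrist_force: [0.0, -0.4, -1.3]
gripper_width: 10.9
```

Emit:
apply_moves --pt "6 20 0 0.006 0.07 -0.01" --pt "6 20 0 0.006 0.07 -0.01" --pt "2 6 0 0.006 0.06 0" --pt "0 0 0 0 0 0" --pt "0 0 0 0 0 0"

```text
clock: 7.9
tcp_pos: [538.9, 241.7, 151.9]
eef_rot: [[0.094, 0.974, -0.206], [0.996, -0.093, 0.016], [-0.004, -0.206, -0.979]]
wrist_force: [0.3, -0.8, -0.8]
gripper_width: 10.5
```

```bash
python3 - <<'E'
from h import *
a=manip.grab_frame("scene")[:,:,::-1];b=manip.grab_frame("top")[:,:,::-1]
cv2.imwrite("pics/s2r.png",a);cv2.imwrite("pics/t2r.png",b)
f=lambda im,x,y:cv2.convertScaleAbs(cv2.resize(im[y:y+120,x:x+80],(400,600),interpolation=cv2.INTER_CUBIC),alpha=1.4)
cv2.imwrite("pics/c3.png",np.hstack([f(a,420,230),f(b,145,150)]))
s=manip.get_state();print(s["tcp_pos"],s["eef_rot"])
R=np.array(s["eef_rot"]);p=np.array(s["tcp_pos"])
# lid frame: x=tool y (sign +), z=-tool z, y=z cross x
L=np.c_[R[:,1],np.cross(-R[:,2],R[:,1]),-R[:,2]]
pts=[[50,0,0],[50,35,4],[50,-35,4],[-50,35,4],[-50,-35,4],[-16,20,38],[-16,-20,38]]
W=[p+L@(np.array(q)-[-22,0,24]) for q in pts];print(np.round(W,1).tolist())
for n,o in(("scene",(420,230)),("top",(145,150))):print(n,((proj(n,W)-o)*5+([400,0] if n=="top" else [0,0])).round().tolist())
E
```

```text
[538.57935861 241.86386142 152.22814764] [[ 0.09399128  0.97410817 -0.20561836]
 [ 0.99556779 -0.09263402  0.01623947]
 [-0.00322825 -0.20623338 -0.97849751]]
[[603.8, 235.6, 113.9], [607.9, 270.4, 117.7], [601.3, 200.7, 117.9], [510.5, 279.6, 138.3], [503.9, 209.9, 138.5], [549.2, 261.0, 164.6], [545.4, 221.2, 164.8]]
scene [[209.0, 310.0], [306.0, 317.0], [116.0, 292.0], [314.0, 97.0], [133.0, 75.0], [287.0, 113.0], [179.0, 100.0]]
top [[593.0, 179.0], [508.0, 168.0], [672.0, 183.0], [463.0, 396.0], [631.0, 412.0], [489.0, 291.0], [588.0, 301.0]]
```

View pics/c3.png

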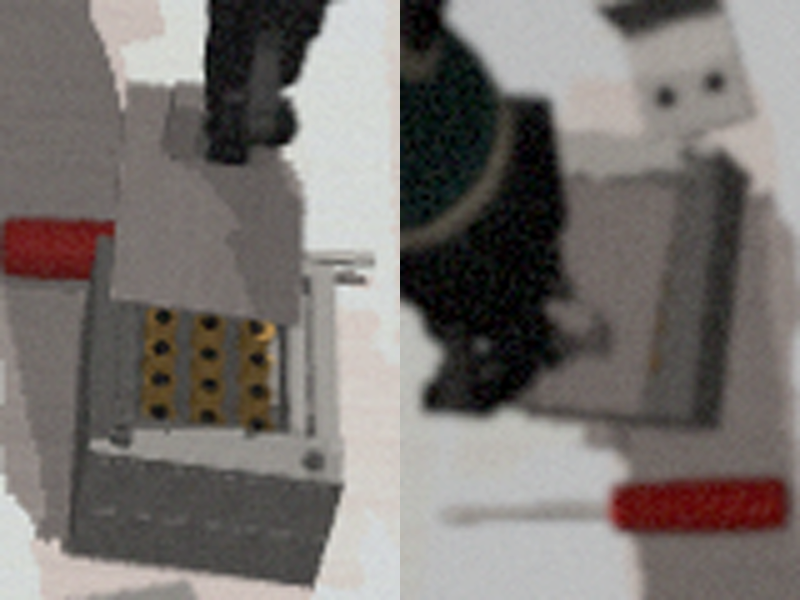

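```bash
python3 - <<'E'
from h import *
P=plane("scene",[(420+302/5,230+325/5),(420+112/5,230+298/5)],117.8)
print(P.round(1), (P-np.array([[607.9,270.4,117.7],[601.3,200.7,117.9]])).round(1))
S=lambda u,v:plane("scene",[(420+u/5,230+v/5)],65)[0]
# magazine rear top corners in this view
W=[S(73,468) if 0 else S(343,486)]
print(np.round(W,1))
E
```

```text
[[612.3 268.3 117.8]
 [604.5 199.1 117.8]] [[ 4.4 -2.1  0.1]
 [ 3.2 -1.6 -0.1]]
[[643.2 289.9  65. ]]
```

Emit:
apply_moves --pt "0 5 -15 0 0 0" --pt "0 4 -20 0 0 0" --pt "0 0 -13 0 0 0" --pt "0 0 0 0 0 0" --pt "0 0 0 0 0 0"

```text
clock: 8.5
tcp_pos: [536.2, 250.3, 101.5]
eef_rot: [[0.095, 0.974, -0.205], [0.996, -0.093, 0.017], [-0.003, -0.205, -0.979]]
wrist_force: [0.6, -0.7, -0.7]
gripper_width: 10.7
```

```bash
cat > look.py <<'E'
import sys
from h import *
k=sys.argv[1]
a=manip.grab_frame("scene")[:,:,::-1];b=manip.grab_frame("top")[:,:,::-1]
f=lambda im,x,y:cv2.convertScaleAbs(cv2.resize(im[y:y+75,x:x+50],(400,600),interpolation=cv2.INTER_CUBIC),alpha=1.6)
cv2.imwrite(f"pics/{k}.png",np.hstack([f(a,440,265),f(b,168,170)]))
s=manip.get_state();R=np.array(s["eef_rot"]);p=np.array(s["tcp_pos"]);print(p.round(1),R.round(3).tolist(),np.round(s["wrist_force"],1))
L=np.c_[R[:,1],np.cross(-R[:,2],R[:,1]),-R[:,2]]
pts=[[50,0,0],[50,35,4],[50,-35,4],[-50,35,4],[-50,-35,4],[-22,0,0]]
W=[p+L@(np.array(q)-[-22,0,24]) for q in pts];print(np.round(W,1).tolist())
m=np.array([float(sys.argv[2]),float(sys.argv[3])]);th=-.088;c,sn=np.cos(th),np.sin(th)
M=[[*(m+[c*x-sn*y,sn*x+c*y]),z] for x,y,z in [(61,48,65),(61,-48,65),(40.5,48,65),(40.5,-48,65),(-61,48,57),(-61,-48,57)]]
for n,o in(("scene",(440,265)),("top",(168,170))):
  for nm,Q in(("lid",W),("mag",M)):print(n,nm,((proj(n,Q)-o)*8+([400,0] if n=="top" else [0,0])).round().tolist())
r=np.array(W[0]);d=r[:2]-m;print("rear in mag",[round(float(v),1) for v in (c*d[0]+sn*d[1],-sn*d[0]+c*d[1],r[2])],"tilt",round(float(np.arccos(-R[2,2])),3),"yaw",round(float(np.arctan2(R[1,1],R[0,1])),3))
E
python3 look.py c4 572.5 247.5
```

```text
[536.5 250.4 102. ] [[0.095, 0.974, -0.204], [0.995, -0.093, 0.017], [-0.002, -0.205, -0.979]] [-0.7 -0.1 -0.2]
[[601.7, 244.1, 63.7], [605.9, 278.8, 67.5], [599.2, 209.2, 67.7], [508.4, 288.2, 88.0], [501.8, 218.5, 88.2], [531.6, 250.8, 78.5]]
scene lid [[177.0, 355.0], [327.0, 366.0], [32.0, 327.0], [340.0, 20.0], [59.0, -15.0], [192.0, 104.0]]
scene mag [[386.0, 479.0], [-26.0, 426.0], [384.0, 412.0], [-22.0, 361.0], [370.0, 131.0], [-9.0, 85.0]]
top lid [[545.0, 169.0], [417.0, 152.0], [667.0, 175.0], [348.0, 500.0], [604.0, 525.0], [498.0, 418.0]]
top mag [[385.0, 41.0], [726.0, 69.0], [376.0, 114.0], [717.0, 143.0], [342.0, 483.0], [683.0, 514.0]]
rear in mag [29.4, -0.8, 63.7] tilt 0.206 yaw -0.095
```

View pics/c4.png

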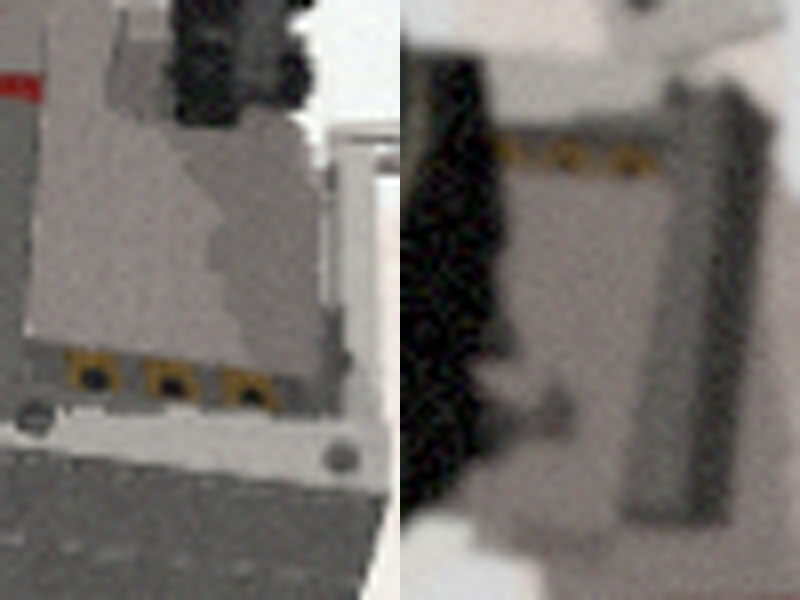

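View: lid rear corners at crop (25,335) and (318,378), with the rear edge short of the lip and between the side walls. The scene and top views disagree by about ±2 mm on the magazine. I'll descend into the recess and find the walls by gentle contact.

Emit:
apply_moves --pt "0 0 -4 0 0 0.007" --pt "0 0 -3 0 0 0" --pt "0 0 0 0 0 0" --pt "0 0 0 0 0 0"

```text
clock: 9.0
tcp_pos: [537.6, 250.5, 96.0]
eef_rot: [[0.087, 0.976, -0.201], [0.996, -0.086, 0.017], [-0.001, -0.202, -0.979]]
wrist_force: [-0.2, 0.2, -0.5]
gripper_width: 11.1
```

Emit:
apply_moves --pt "0 0 -3 0 0 0" --pt "0 0 0 0 0 0" --pt "0 0 0 0 0 0"

```text
clock: 9.3
tcp_pos: [538.0, 250.7, 93.1]
eef_rot: [[0.088, 0.976, -0.201], [0.996, -0.086, 0.018], [-0.0, -0.202, -0.979]]
wrist_force: [-0.4, 0.3, -0.9]
gripper_width: 10.5
```

Emit:
apply_moves --pt "0 0 -2 0 0 0" --pt "0 0 0 0 0 0" --pt "0 0 0 0 0 0"

```text
clock: 9.6
tcp_pos: [537.9, 250.7, 90.9]
eef_rot: [[0.087, 0.976, -0.201], [0.996, -0.086, 0.018], [0.0, -0.202, -0.979]]
wrist_force: [0.7, -0.2, -0.3]
gripper_width: 10.8
```

Emit:
apply_moves --pt "0 2 0 0 0 0" --pt "0 0 0 0 0 0" --pt "0 0 0 0 0 0"

```text
clock: 9.9
tcp_pos: [537.9, 252.8, 90.9]
eef_rot: [[0.087, 0.976, -0.201], [0.996, -0.086, 0.017], [-0.0, -0.202, -0.979]]
wrist_force: [0.3, -0.5, -1.2]
gripper_width: 10.6
```

Emit:
apply_moves --pt "0 1.5 0 0 0 0" --pt "0 0 0 0 0 0" --pt "0 0 0 0 0 0"

```text
clock: 10.2
tcp_pos: [537.9, 254.5, 91.0]
eef_rot: [[0.087, 0.976, -0.201], [0.996, -0.086, 0.018], [-0.0, -0.202, -0.979]]
wrist_force: [-0.2, -0.4, -2.1]
gripper_width: 11.0
```

Emit:
apply_moves --pt "0 1.5 0 0 0 0" --pt "0 0 0 0 0 0" --pt "0 0 0 0 0 0"

```text
clock: 10.5
tcp_pos: [537.9, 256.2, 91.0]
eef_rot: [[0.087, 0.976, -0.201], [0.996, -0.086, 0.018], [-0.0, -0.202, -0.979]]
wrist_force: [0.0, -0.1, -1.7]
gripper_width: 10.3
```

Emit:
apply_moves --pt "0 1.5 0 0 0 0" --pt "0 0 0 0 0 0" --pt "0 0 0 0 0 0"

```text
clock: 10.8
tcp_pos: [537.9, 256.8, 91.0]
eef_rot: [[0.088, 0.976, -0.201], [0.996, -0.087, 0.017], [-0.001, -0.202, -0.979]]
wrist_force: [-0.4, 0.6, -0.7]
gripper_width: 10.4
```

Emit:
apply_moves --pt "0 2 0 0 0 0" --pt "0 0 0 0 0 0" --pt "0 0 0 0 0 0"

```text
clock: 11.1
tcp_pos: [537.9, 257.1, 91.0]
eef_rot: [[0.09, 0.975, -0.202], [0.996, -0.089, 0.015], [-0.004, -0.202, -0.979]]
wrist_force: [-0.2, -0.9, -0.3]
gripper_width: 10.8
```

Emit:
apply_moves --pt "0 -3 0 0 0 0.002" --pt "0 -2 0 0 0 0" --pt "0 0 0 0 0 0" --pt "0 0 0 0 0 0"

```text
clock: 11.5
tcp_pos: [538.0, 253.7, 91.0]
eef_rot: [[0.086, 0.976, -0.201], [0.996, -0.084, 0.017], [-0.001, -0.202, -0.979]]
wrist_force: [0.4, 0.1, -1.2]
gripper_width: 10.8
```

Emit:
apply_moves --pt "0 -2 0 0 0 0" --pt "0 0 0 0 0 0" --pt "0 0 0 0 0 0"

```text
clock: 11.8
tcp_pos: [537.9, 252.0, 91.0]
eef_rot: [[0.086, 0.976, -0.201], [0.996, -0.084, 0.017], [-0.0, -0.202, -0.979]]
wrist_force: [0.5, -1.2, -2.4]
gripper_width: 11.0
```

Emit:
apply_moves --pt "0 -2 0 0 0 0" --pt "0 0 0 0 0 0" --pt "0 0 0 0 0 0"

```text
clock: 12.1
tcp_pos: [537.8, 250.5, 91.1]
eef_rot: [[0.085, 0.976, -0.201], [0.996, -0.083, 0.018], [0.0, -0.202, -0.979]]
wrist_force: [0.3, 1.7, -0.7]
gripper_width: 10.9
```

Emit:
apply_moves --pt "0 -1.5 0 0 0 0" --pt "0 0 0 0 0 0" --pt "0 0 0 0 0 0"

```text
clock: 12.4
tcp_pos: [537.8, 250.3, 91.3]
eef_rot: [[0.084, 0.976, -0.201], [0.996, -0.082, 0.019], [0.002, -0.202, -0.979]]
wrist_force: [-0.4, 1.4, -1.1]
gripper_width: 10.7
```

Side walls found at TCP y≈250.5 and 256.8 (6.2 mm play, matches), so the centre is 253.6. Centring, then tucking in +x.

Emit:
apply_moves --pt "0 3.2 0 0 0 -0.003" --pt "0 0 -0.8 0 0 0" --pt "0 0 0 0 0 0"

```text
clock: 12.7
tcp_pos: [537.9, 252.5, 90.3]
eef_rot: [[0.088, 0.976, -0.201], [0.996, -0.086, 0.018], [0.0, -0.202, -0.979]]
wrist_force: [0.0, -0.4, -1.6]
gripper_width: 10.6
```

Emit:
apply_moves --pt "5 -0.4 0 0 0 0" --pt "5 -0.4 0 0 0 0" --pt "0 0 0 0 0 0" --pt "0 0 0 0 0 0"

```text
clock: 13.1
tcp_pos: [549.1, 250.8, 90.1]
eef_rot: [[0.089, 0.976, -0.201], [0.996, -0.087, 0.017], [-0.001, -0.201, -0.98]]
wrist_force: [0.0, 1.4, -1.9]
gripper_width: 10.4
```

Emit:
apply_moves --pt "0 1.8 0 0 0 0" --pt "4 -0.3 0 0 0 0" --pt "0 0 0 0 0 0" --pt "0 0 0 0 0 0"

```text
clock: 13.5
tcp_pos: [553.4, 252.4, 90.0]
eef_rot: [[0.089, 0.976, -0.201], [0.996, -0.087, 0.017], [-0.001, -0.202, -0.979]]
wrist_force: [-0.2, -0.3, -0.8]
gripper_width: 10.8
```

Emit:
apply_moves --pt "2.5 -0.2 0 0 0 0" --pt "0 0 0 0 0 0" --pt "0 0 0 0 0 0"

```text
clock: 13.8
tcp_pos: [556.0, 252.2, 90.0]
eef_rot: [[0.089, 0.976, -0.201], [0.996, -0.087, 0.017], [-0.001, -0.202, -0.979]]
wrist_force: [-0.2, 0.1, -0.9]
gripper_width: 10.5
```

Emit:
apply_moves --pt "2 -0.2 0 0 0 0" --pt "0 0 0 0 0 0" --pt "0 0 0 0 0 0"

```text
clock: 14.1
tcp_pos: [558.2, 252.0, 90.0]
eef_rot: [[0.089, 0.976, -0.201], [0.996, -0.087, 0.017], [-0.001, -0.202, -0.979]]
wrist_force: [-0.3, -0.0, -1.2]
gripper_width: 10.5
```

Emit:
apply_moves --pt "1.5 -0.1 0 0 0 0" --pt "0 0 0 0 0 0" --pt "0 0 0 0 0 0"

```text
clock: 14.4
tcp_pos: [559.8, 251.9, 90.0]
eef_rot: [[0.089, 0.976, -0.201], [0.996, -0.087, 0.017], [-0.001, -0.202, -0.979]]
wrist_force: [-0.2, -0.5, -1.0]
gripper_width: 10.3
```

Emit:
apply_moves --pt "1.5 -0.1 0 0 0 0" --pt "0 0 0 0 0 0" --pt "0 0 0 0 0 0"

```text
clock: 14.7
tcp_pos: [560.6, 251.9, 90.0]
eef_rot: [[0.088, 0.975, -0.203], [0.996, -0.087, 0.017], [-0.001, -0.204, -0.979]]
wrist_force: [0.2, -0.1, -1.1]
gripper_width: 10.9
```

Contact with the recess end at TCP x≈560.4. Backing off 1.8 mm and levelling about the rear edge.

Emit:
apply_moves --pt "-1.8 0.2 0 0 0 0" --pt "0 0 0 0 0 0" --pt "-2 0.2 -3.7 -0.005 -0.055 0" --pt "0 0 0 0 0 0" --pt "0 0 0 0 0 0"

```text
clock: 15.2
tcp_pos: [556.9, 252.3, 86.3]
eef_rot: [[0.089, 0.985, -0.147], [0.996, -0.088, 0.012], [-0.001, -0.148, -0.989]]
wrist_force: [-0.6, -0.4, -1.3]
gripper_width: 11.0
```

Emit:
apply_moves --pt "-1.7 0.1 -3.4 -0.004 -0.05 0" --pt "0 0 0 0 0 0" --pt "-1.5 0 -3.5 -0.004 -0.05 0" --pt "0 0 0 0 0 0" --pt "0 0 0 0 0 0"

```text
clock: 15.7
tcp_pos: [555.4, 252.4, 80.1]
eef_rot: [[0.089, 0.995, -0.051], [0.996, -0.089, 0.005], [0.001, -0.051, -0.999]]
wrist_force: [-0.3, -0.0, -0.4]
gripper_width: 10.7
```

Emit:
apply_moves --pt "-1.8 0 -2 0 0 0" --pt "0 0 0 0 0 0" --pt "-1.3 0 -3 -0.004 -0.045 0" --pt "0 0 0 0 0 0" --pt "0 0 0 0 0 0"

```text
clock: 16.2
tcp_pos: [554.3, 251.7, 75.5]
eef_rot: [[0.091, 0.996, -0.007], [0.996, -0.091, 0.001], [0.001, -0.007, -1.0]]
wrist_force: [0.1, -0.7, -1.5]
gripper_width: 10.7
```

Emit:
apply_moves --pt "-1.5 0.3 0 0 -0.006 0.003" --pt "0 0 -0.8 0 0 0" --pt "0 0 0 0 0 0" --pt "0 0 0 0 0 0"

```text
clock: 16.6
tcp_pos: [554.4, 251.6, 75.3]
eef_rot: [[0.089, 0.996, -0.0], [0.996, -0.089, 0.002], [0.002, -0.0, -1.0]]
wrist_force: [0.1, -0.1, -1.0]
gripper_width: 10.7
```

```bash
python3 look.py c5 573.3 249.8
```

```text
[554.4 251.6  75.2] [[0.089, 0.996, -0.0], [0.996, -0.089, 0.002], [0.002, -0.0, -1.0]] [ 0.6 -0.3 -0.4]
[[626.1, 245.2, 51.2], [629.2, 280.1, 55.3], [623.0, 210.4, 55.2], [529.6, 289.0, 55.3], [523.4, 219.3, 55.2], [554.4, 251.7, 51.2]]
scene lid [[181.0, 467.0], [333.0, 476.0], [36.0, 437.0], [328.0, 172.0], [50.0, 138.0], [185.0, 246.0]]
scene mag [[396.0, 482.0], [-16.0, 429.0], [395.0, 416.0], [-12.0, 364.0], [380.0, 134.0], [0.0, 88.0]]
top lid [[556.0, 91.0], [429.0, 78.0], [676.0, 99.0], [387.0, 434.0], [635.0, 457.0], [526.0, 347.0]]
top mag [[377.0, 38.0], [717.0, 66.0], [368.0, 111.0], [709.0, 140.0], [334.0, 480.0], [675.0, 511.0]]
rear in mag [53.0, 0.1, 51.2] tilt 0.002 yaw -0.089
```

View pics/c5.png

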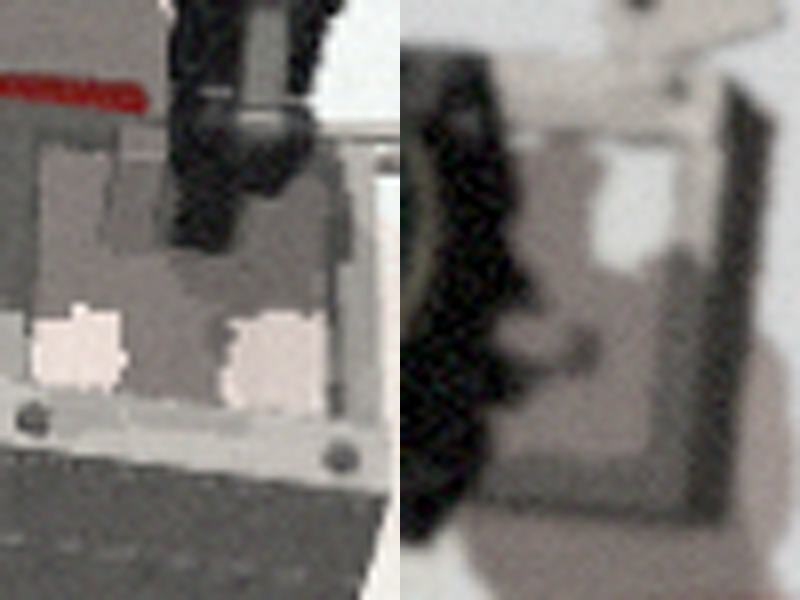

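View: lid's rear edge is under the lip and the plate lies between the walls, about level. It seems pressed on the ledge, near the recess's rear end; I'll ease up slightly and shift back ~1.5 mm.

Emit:
apply_moves --pt "0 0 1.2 0 0 0" --pt "-2 0.2 0 0 0 0" --pt "-1 0 0 0 0 0"

```text
clock: 17.0
tcp_pos: [551.4, 251.8, 76.6]
eef_rot: [[0.089, 0.996, -0.0], [0.996, -0.089, 0.002], [0.002, -0.0, -1.0]]
wrist_force: [0.1, 0.5, -1.9]
gripper_width: 10.5
```

Emit:
apply_moves --pt "0 0.3 -1 0 0 0" --pt "0 0 -1 0 0 0" --pt "0 0 -1 0 0 0" --pt "0 0 -1 0 0 0"

```text
clock: 17.4
tcp_pos: [551.1, 252.4, 74.2]
eef_rot: [[0.089, 0.996, -0.001], [0.996, -0.089, 0.003], [0.002, -0.001, -1.0]]
wrist_force: [-4.9, -1.9, 10.5]
gripper_width: 10.5
```

Seated: TCP 74.2 means underside at 50.0 mm, with 10 N contact. Releasing.

Emit:
apply_moves --pt "0 0 0 0 0 0" --pt "0 0 0 0 0 0"

```text
clock: 17.6
tcp_pos: [551.4, 252.4, 74.7]
eef_rot: [[0.089, 0.996, -0.001], [0.996, -0.089, 0.003], [0.003, -0.001, -1.0]]
wrist_force: [0.3, 1.0, -2.0]
gripper_width: 10.9
```

Emit:
apply_moves --pt "0 0 0 0 0 0" --pt "0 0 0 0 0 0" --pt "0 0 0 0 0 0" --pt "0 0 0 0 0 0" --pt "0 0 0 0 0 0" --jaw -1

```text
clock: 18.1
tcp_pos: [551.8, 252.5, 74.5]
eef_rot: [[0.089, 0.996, 0.0], [0.996, -0.089, 0.003], [0.003, -0.0, -1.0]]
wrist_force: [0.3, -0.4, -0.4]
gripper_width: 81.8
```

Emit:
apply_moves --pt "0 0 0 0 0 0" --pt "0 0 0 0 0 0" --pt "0 0 0 0 0 0"

```text
clock: 18.4
tcp_pos: [551.8, 252.4, 74.4]
eef_rot: [[0.089, 0.996, 0.0], [0.996, -0.089, 0.003], [0.003, -0.0, -1.0]]
wrist_force: [-1.4, 0.2, -0.0]
gripper_width: 85.4
```

Rising straight up, then away towards the start side for a clear look.

Emit:
apply_moves --pt "0 0 15 0 0 0" --pt "0 0 25 0 0 0" --pt "0 0 40 0 0 0" --pt "0 0 40 0 0 0" --pt "-20 20 20 0 0 0"

```text
clock: 18.9
tcp_pos: [531.9, 267.2, 219.9]
eef_rot: [[0.097, 0.995, -0.002], [0.995, -0.097, -0.002], [-0.003, -0.002, -1.0]]
wrist_force: [0.9, 0.5, 0.4]
gripper_width: 85.5
```

Emit:
apply_moves --pt "-20 40 0 0 0 0" --pt "-20 40 0 0 0 0" --pt "-20 40 0 0 0 0" --pt "-20 40 0 0 0 0" --pt "-10 30 0 0 0 0"

```text
clock: 19.4
tcp_pos: [441.5, 460.9, 233.1]
eef_rot: [[0.106, 0.994, 0.008], [0.994, -0.106, 0.009], [0.01, 0.007, -1.0]]
wrist_force: [-0.2, -0.3, 0.9]
gripper_width: 85.5
```

```bash
python3 look.py c6 573.3 249.8 && python3 - <<'E'
from h import *
save("scene","s9")
E
```

```text
[440.3 463.9 232.6] [[0.1, 0.995, 0.008], [0.995, -0.1, 0.011], [0.011, 0.007, -1.0]] [-0.7 -0.8 -0.6]
[[512.1, 456.9, 209.1], [515.6, 491.7, 213.5], [508.6, 422.0, 212.7], [416.1, 501.7, 212.8], [409.1, 432.1, 212.0], [440.5, 464.1, 208.6]]
scene lid [[1157.0, -298.0], [1314.0, -294.0], [1009.0, -329.0], [1247.0, -551.0], [962.0, -583.0], [1115.0, -486.0]]
scene mag [[396.0, 482.0], [-16.0, 429.0], [395.0, 416.0], [-12.0, 364.0], [380.0, 134.0], [0.0, 88.0]]
top lid [[-493.0, 437.0], [-635.0, 421.0], [-366.0, 450.0], [-687.0, 835.0], [-419.0, 869.0], [-531.0, 736.0]]
top mag [[377.0, 38.0], [717.0, 66.0], [368.0, 111.0], [709.0, 140.0], [334.0, 480.0], [675.0, 511.0]]
rear in mag [-79.2, 200.9, 209.1] tilt 0.013 yaw -0.1
```

View pics/c6.png

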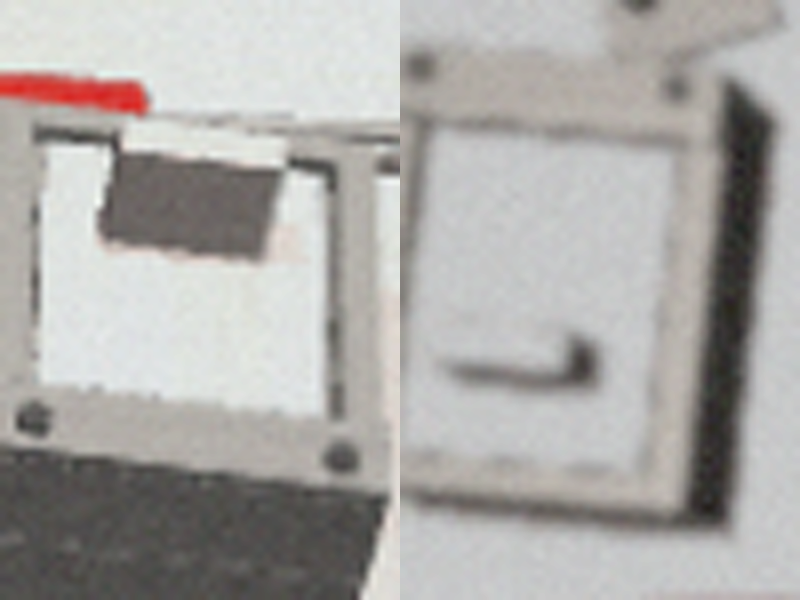

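View pics/s9.png

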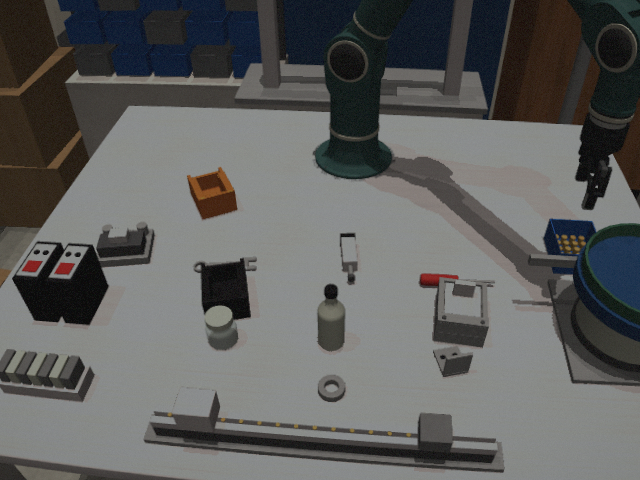

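The lid sits flush in the recess, with its rear edge under the lip (crop rows 385–415) and even side gaps. The tray is empty and the other things have not moved. Handing in.

```bash
python3 -c "
from rig import manip
print(manip.job_done())"
```

```text
the job is handed in; nothing more can be done
None
```

The lid is off the tray and seated in the magazine, released, and the job is handed in; no verdict was reported. The robot's clock stood at about 20 of the 51 s.

- **What I did:** I raised the lid about 7 mm over the tray's lip, slid it out about 104 mm and carried it over. I tucked it at a 0.2 rad tilt under the magazine's overhang, levelled it down onto the ledge and let go.
- **Last checks:** At contact the tool height put the lid's underside at 50.0 mm. By touching the walls, I put the rear edge about 49 mm behind the magazine's centre and the lid near mid-width. After release, both cameras show it flush and tucked. In the scene view the tray is empty and the other things stand where they were. The gripper is open and well clear.
- **What disagreed:** The two cameras differed by about 5 mm on where the magazine stood. I settled that by gently touching the recess's side and end walls. The first levelling left the lid pressed near the rear end of the recess, so I eased it up and moved it back about 3 mm.

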